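Load the extraction filters and hold the cover shut over its aligned fastener

ROBOT

A 6-joint arm with a two-finger parallel gripper is mounted at the origin on a cart in front of the work surface, level with it; the furniture and walls round the work are solid. World frame = base frame: x ahead of the robot, y to its left, z up, the work surface at z = 0. Lengths are in m, angles in degrees, forces in N, time in s.
With the tool pointing down it reaches from about 0.25 to 0.725 m from the base axis. Payload 9.7 kg.
Tool frame: the origin (TCP) lies on the centre line of the jaws, within the pads' length; the fingertips stand 14 mm ahead of it and the grasp point (between the pads) lies 5 mm behind it; z points along the fingers, y is the line along which they close (so a half turn about z gives the same grasp; the last joint's range is limited). The gripper opens to 85 mm and grips with 20 to 120 N. Pads are 22 mm wide; open, the fingers measure 114 mm over their backs; the gripper's body (76 mm by 85 mm) begins 54 mm behind the grasp point. The pads swing forward as they close: fully open they stand 13 mm farther back than shut.
Start: joints at [76.776, 4.979, 10.078, 95.1, 0, 90], TCP at [0.126, 0.535, 0.245] pointing down, gripper open.
Joint ranges: [-179.16, 179.16], [-48.56, 103.87], [-65.8, 70.77], [-126.05, 130.52], [-82.76, 87.17], [-180, 180]. Speed limits (degrees/s): [127.2, 127.2, 147.25, 180, 180, 180].

INTERFACE

Orientations are given as [roll, pitch, yaw] about the fixed x, y, z axes, in that order (R = Rz(yaw) Ry(pitch) Rx(roll)).
In Python, from workcell import bot, camera, get_calibration, ticket gives the robot as it stands. The module is installed in compiled form; this text tells all that it offers.
- The arm moves only by the tool send_rows, never from a script. Its arguments are lists of equal length, an entry for each row: "linear": the shift along the tool's x, y, z in m, a list of three; "twist": the turn, a rotation vector about the tool's x, y, z in units of 10 degrees (1.0 is 10 degrees), a list of three; "gripper": the opening in per cent of the stroke, from 0 (shut) to 100 (fully open). In form: {"linear": [[x, y, z], ...], "twist": [[wx, wy, wz], ...], "gripper": [gripper, ...]}. A call has 1 to 8 rows; each row shifts and turns the commanded pose from where the row before left it, along the tool's axes as they then stand; what a row does not reach is not made up. A row lasts 1/8 s, in which the tool goes at most 62.5 mm and 10.7 degrees, less where a joint would pass 70% of its speed; a pose out of reach is approached as far as the arm can. A call with a gripper value outside its range is refused whole. The fingers move at their own pace and stop on an object; "grip_force" is the grip in N (left out, the last holds). Time passes only in rows, so rows that do not move let the fingers close. It gives the time, the measured TCP pose, the force, the opening and the grip force at its end, in the units of the state.
- bot.get_obs(): the state, without advancing time (a new reading comes with each control period).
- camera(name): name is "side" or "top" or "wrist"; returns the picture (480x640x3 uint8, red, green, blue); there is no depth.
- get_calibration(name): a dict with "fx", "fy", "cx", "cy" (pixels), "origin" and "orientation" of the camera in the world; the wrist camera has in their place "hand_eye" (4x4, takes a point from camera to tool coordinates, whose origin is the TCP and whose axes are the flange's). Camera axes: x right, y down, z forward; pixel columns grow to the right and rows downward; lengths in m; the calibration is good to about 2 mm. The wrist camera is an equidistant fisheye: a pixel r from the principal point sees the ray r / f radians off the axis. A picture is of the moment at which its call begins: read the wrist's pose just before it. get_calibration takes no time and is no camera call.
- ticket.job_done(): hands the job in; it is judged then, once.
The state is a dict: "time": time; "q": joint angles; "qd": joint speeds; "joint_efforts": joint torques, N m; "ee_pos": TCP position; "tcp_rot": TCP orientation; "wrist_force": force on the tool from outside, world axes, zero at the start; "torque": the same for the moment, N m; "opening": finger opening in m; "grasp_force": force on a finger pad.
Only numpy, scipy, OpenCV 4.12 (cv2) and the standard library are available. Lean on these libraries where they do the work, as an engineer would, in place of code of your own. Each camera call takes 0.05 s, during which the arm holds its last target. There are 200 camera calls.

TASK

Drop the two new filter cartridges (white pleats, blue caps) one by one into the two bores of the filter box, close its hinged cover, then turn the wing of the quarter-turn fastener until its slot lines up with the cross pin (wing in line with the two red marks), so that the cover can go all the way down over the pin. Then press the cover fully home against its springy seal and finish while still holding it pressed there, for me to do up the corner screws. Leave the dirty used cartridge and everything else on the worktop where they are.

Things in the scene. Friction and masses are not known exactly. Their poses are not given: they have to be found in the camera images.
- filter_unit: Fixed filter box of the dust extraction: white, 166 x 166 mm, walls 87 mm high, open on top. Origin under its centre, on the worktop; z up, +x to the hinge side, -x to the front (louvres, rocker), which looks to the robot's left. Inside, a grey deck 56 mm up holds the bores; free space round them x -41 to +73, y +-75 mm, walls 31 mm above it. Hose spigot at the +y side, 40 mm out, 45 mm up.
- bore_left (a point): Centre of the mouth of one bore, on the deck, at x +14, y +40 mm of filter_unit: 48 mm in diameter with a 3 mm chamfer, 42 mm deep, with a floor (a cartridge stands on it with its collar 3 mm above the deck).
- bore_right (a point): Centre of the mouth of the other, equal bore, at x +14, y -40 mm of filter_unit.
- cover: Aluminium cover plate, 168 x 168 x 5 mm. Origin on the hinge line at x +82, z 88 mm of filter_unit; plate from x +1 to -167 mm, outer face +z at 5 mm. Closed, its axes equal filter_unit's; opening turns it about +y. Starts 1.72 to 1.86 rad open, leaning back (stop 1.88). Stiff hinge: stays where left above about 1.2 rad, sinks shut by itself below that. Free edge has 7 mm high screws at y +-72 mm.
- fastener: Black quarter-turn fastener with wing. Origin on its axis at the cover's underside, 146 mm from the hinge line, at mid width; z along the cover's z, x along wing and slot. Its steel barrel reaches 20 mm below the cover; the slot, 6.5 wide, 14 deep, takes the pin when x lies along filter_unit's y, either way round. Turns both ways (0.04 N m), starts 0.55 to 1.57 rad off; the nearer way is open.
- filter_a: New filter cartridge, standing: white pleated body 44 mm in diameter and 45 mm high (foot tapers to 39 mm over the lowest 4 mm), blue collar 52 mm in diameter from 45 to 50 mm, blue round pull knob 16 mm in diameter (19 mm at the rim near its top) from 50 to 68 mm. Origin: centre of its foot; z up. About 60 g.
- filter_b: The second new filter cartridge, the same as filter_a.
- used_filter: Dirty used cartridge of the same shape, brown pleats and dark grey caps; stays where it stands.
- model_right: White plaster model, 54 x 68 x 29 mm, origin under its centre; stays.
- felt_cone: Pale felt polishing cone, 42 mm in diameter, 49 mm high, origin under its centre; stays.
- glass_dish: Small white dish, 66 mm in diameter, 22 mm high, origin under its centre; stays.
- tin_jar: White jar with a grey lid, 66 mm in diameter, 68 mm high, origin under its centre; stays.
- pin_mid (a point): Middle of the fixed steel cross pin, 4 mm thick, that lies along the y of filter_unit in a 26 mm square well in the box's front top edge, at x -64, y 0, z 78 mm of filter_unit.
- seal_top (a point): Middle of the top of the black springy seal strip along the box's front edge (x -80 mm). Free, it stands 6 mm above the closed cover's underside; it pushes back with 1800 N/m (11 N fully squeezed), then the cover meets a hard stop.
- cover_edge (a point): Middle of the cover's free edge, on its outer face. With the fastener's slot across the pin the cover stops 12 mm high at the fastener (0.086 rad open); with the slot in line it can sink onto the seal (about 0.035 rad); pressing with about 11 N at the wing brings it to 0.
- wing_grip (a point): Middle of the wing, 22 mm along the fastener's z. The wing is 34 mm long (x), 10 mm thick (y), and stands from 10 to 33 mm above the cover's underside; a 32 mm disc lies under it. Two red marks on the cover show the aligned direction.
- marker: Black and red marker pen lying on the worktop, 16 x 112 x 16 mm, origin under its centre; stays.
Things that resemble listed ones, but are neither listed nor needed, are in the scene too. What is shaped like the filter_a but orange is not meant.

How it is judged (in metres and radians):
On the way, in this order (a step that is already met when the one before it is completed fails the run):
1. one new filter cartridge sits upright in a bore, down on its collar (((horizontal distance between filter_a and bore_left below 0.005 m and z of filter_a in the frame of bore_left below -0.038 m and angle between filter_a's own z axis and vertical below 0.1 rad) or (horizontal distance between filter_a and bore_right below 0.005 m and z of filter_a in the frame of bore_right below -0.038 m and angle between filter_a's own z axis and vertical below 0.1 rad) or (horizontal distance between filter_b and bore_left below 0.005 m and z of filter_b in the frame of bore_left below -0.038 m and angle between filter_b's own z axis and vertical below 0.1 rad) or (horizontal distance between filter_b and bore_right below 0.005 m and z of filter_b in the frame of bore_right below -0.038 m and angle between filter_b's own z axis and vertical below 0.1 rad))), for 0.2 s.
2. both new cartridges sit in the two bores ((((horizontal distance between filter_a and bore_left below 0.005 m and z of filter_a in the frame of bore_left below -0.038 m and angle between filter_a's own z axis and vertical below 0.1 rad) and (horizontal distance between filter_b and bore_right below 0.005 m and z of filter_b in the frame of bore_right below -0.038 m and angle between filter_b's own z axis and vertical below 0.1 rad)) or ((horizontal distance between filter_a and bore_right below 0.005 m and z of filter_a in the frame of bore_right below -0.038 m and angle between filter_a's own z axis and vertical below 0.1 rad) and (horizontal distance between filter_b and bore_left below 0.005 m and z of filter_b in the frame of bore_left below -0.038 m and angle between filter_b's own z axis and vertical below 0.1 rad)))), for 0.2 s.
3. the cover is swung down until its fastener rests on the cross pin ((((horizontal distance between filter_a and bore_left below 0.005 m and z of filter_a in the frame of bore_left below -0.038 m and angle between filter_a's own z axis and vertical below 0.1 rad) and (horizontal distance between filter_b and bore_right below 0.005 m and z of filter_b in the frame of bore_right below -0.038 m and angle between filter_b's own z axis and vertical below 0.1 rad)) or ((horizontal distance between filter_a and bore_right below 0.005 m and z of filter_a in the frame of bore_right below -0.038 m and angle between filter_a's own z axis and vertical below 0.1 rad) and (horizontal distance between filter_b and bore_left below 0.005 m and z of filter_b in the frame of bore_left below -0.038 m and angle between filter_b's own z axis and vertical below 0.1 rad))) and angle between the z axis of cover and the z axis of filter_unit, either way round below 0.14 rad), for 0.1 s.
4. the fastener is turned until its slot lines up with the cross pin (all of step 3 and angle between the x axis of fastener and the y axis of filter_unit, either way round below 0.18 rad), for 0.2 s.
At the end, for the whole second after the job is handed in: Both new cartridges sit in the bores (within 5 mm of the bore's centre, bottomed), the fastener's slot is within 0.18 rad of the cross pin, and the fingers, still pushing on cover or wing with more than 4 N, keep the cover pressed to within 0.015 rad (2.4 mm at its front edge) of fully closed ((((horizontal distance between filter_a and bore_left below 0.005 m and z of filter_a in the frame of bore_left below -0.038 m and angle between filter_a's own z axis and vertical below 0.1 rad) and (horizontal distance between filter_b and bore_right below 0.005 m and z of filter_b in the frame of bore_right below -0.038 m and angle between filter_b's own z axis and vertical below 0.1 rad)) or ((horizontal distance between filter_a and bore_right below 0.005 m and z of filter_a in the frame of bore_right below -0.038 m and angle between filter_a's own z axis and vertical below 0.1 rad) and (horizontal distance between filter_b and bore_left below 0.005 m and z of filter_b in the frame of bore_left below -0.038 m and angle between filter_b's own z axis and vertical below 0.1 rad))) and angle between the z axis of cover and the z axis of filter_unit, either way round below 0.015 rad and angle between the x axis of fastener and the y axis of filter_unit, either way round below 0.18 rad and contact force between the fingers and cover above 4 N); the arm keeps its last pose, push and grip.
It fails at once if the used cartridge or a bystander is moved by more than 30 mm (distance of any of used_filter, model_right, felt_cone, glass_dish, tin_jar, marker from where it was at the start of the episode above 0.03 m).
It also fails if it takes over 72 s, if anything falls off the work surface, if the arm or the gripper's body presses on something with over 40 N, if the wrist force passes 120 N, or if a joint passes its speed limit or range.

## Working session

There is one attempt and no reset: what is moved stays moved. The work goes in short steps, Python scripts to look and compute and a tool call to move; the robot and the scene stay as the last step left them, time stands still between calls to the robot, and variables do not carry over. Pictures are saved under pics/ and viewed, at most 10 in all, crops included, and the job is handed in when it is done.

Besides the shell and the picture viewer there is one more tool, called by a JSON object that holds its "method" and its "body". send_rows: Moves the arm, as the interface text tells. Its arguments: {"type":"object","properties":{"linear":{"type":"array"},"twist":{"type":"array"},"gripper":{"type":"array"},"grip_force":{"type":"number"}},"required":["linear","twist","gripper"]}

```bash
mkdir -p pics
python3 - <<'E'
from workcell import bot,camera,get_calibration
import cv2,json
for n in("top","side","wrist"):
    im=camera(n);cv2.imwrite(f"pics/{n}0.png",im[:,:,::-1])
    print(n,{k:(v.tolist() if hasattr(v,'tolist') else v) for k,v in get_calibration(n).items()})
print(bot.get_obs())
E
```

```text
top {'fx': 513.8781925745827, 'fy': 513.8781925745827, 'cx': 319.71487060911136, 'cy': 241.7190968838383, 'origin': [0.31724133462243925, 0.08421692916053018, 1.6549041066122967], 'orientation': [-172.86303144919418, -0.7958590835438345, -88.71238181206215]}
side {'fx': 476.4910205773717, 'fy': 476.4910205773717, 'cx': 311.1806970372884, 'cy': 239.22875987705157, 'origin': [0.317899839067816, -1.0549260133996101, 0.8859495065094201], 'orientation': [-125.35128752196415, -1.1777899184980876, -7.886063438293639]}
wrist {'fx': 371.64829954431775, 'fy': 371.64829954431775, 'cx': 317.1721712988902, 'cy': 238.05578960666105, 'hand_eye': [[0.00033943227569676525, -0.9513856293761094, -0.3080020600618696, 0.0784954589274538], [0.9999998576423629, 0.00044973697509846156, -0.00028714440323565713, 0.0005956564639258977], [0.0004117049736105017, -0.3080019187493457, 0.9513856465943434, -0.12828121294895295], [0.0, 0.0, 0.0, 1.0]]}
{'time': 0.15, 'q': array([ 7.67753432e+01,  5.00480007e+00,  1.00466783e+01,  9.50999868e+01,
       -1.35782405e-03,  8.99994789e+01]), 'qd': array([ 0.0181968 , -0.03872603,  0.16283705,  0.07169139,  0.08388545,
       -0.00629933]), 'joint_efforts': array([ 1.41327700e-04, -5.20763397e+01,  4.65044117e+01,  1.38454145e-02,
       -7.48298191e-06,  7.71865643e-06]), 'ee_pos': array([0.12579488, 0.53526487, 0.244753  ]), 'tcp_rot': array([-1.79941891e+02,  1.35729489e-03,  1.66775866e+02]), 'wrist_force': array([-0.06949887,  0.11847451, -0.11605166]), 'torque': array([-0.0135046 ,  0.00405303, -0.0206644 ]), 'grasp_force': 0.0, 'opening': 0.0854575085829309}
```

View pics/top0.png

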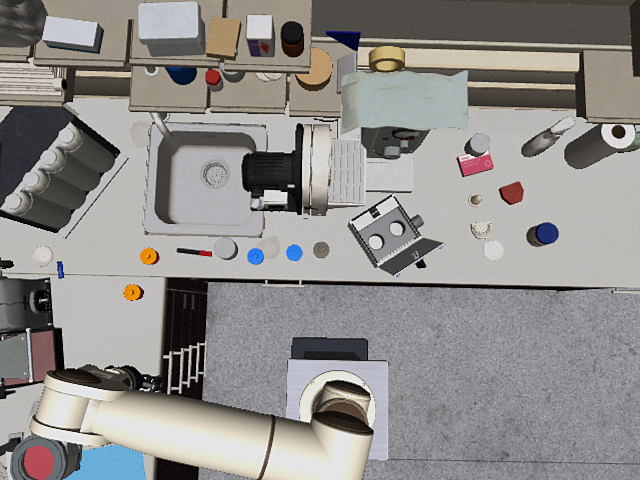

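View pics/side0.png

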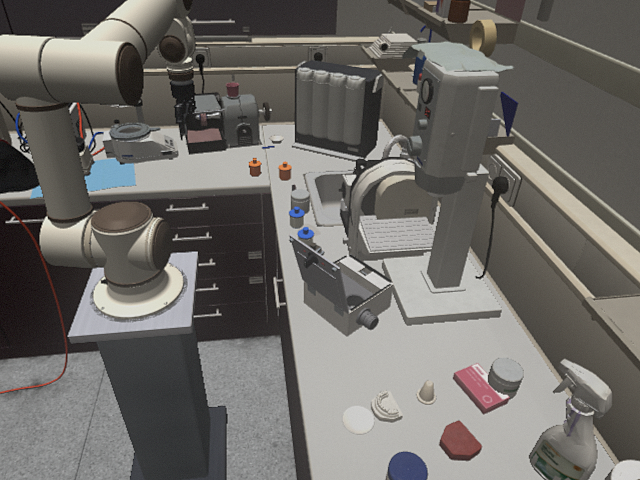

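The top view shows new cartridges at about (255,256) and (294,252), the used one at (321,249), the jar at (225,248) and the box at (390,235) with its cover open to the lower right. I'll measure with a zoomed crop.

```bash
cat > h.py <<'E'
import numpy as np,cv2
from scipy.spatial.transform import Rotation as R
from workcell import bot,camera,get_calibration
def ray(n,u,v,obs=None):
    c=get_calibration(n)
    x=np.array([(u-c['cx'])/c['fx'],(v-c['cy'])/c['fy']])
    if n=='wrist':
        r=np.hypot(*x); d=np.r_[x*np.sinc(r/np.pi)**1,np.cos(r)]
        H=np.array(c['hand_eye']); Rt=R.from_euler('xyz',obs['tcp_rot'],degrees=True).as_matrix()
        return Rt@H[:3,3]+obs['ee_pos'], Rt@H[:3,:3]@d
    d=np.r_[x,1]
    return np.array(c['origin']),R.from_euler('xyz',c['orientation'],degrees=True).as_matrix()@d
def onz(n,u,v,z,obs=None):
    o,d=ray(n,u,v,obs); return o+d*(z-o[2])/d[2]
def px(n,P,obs=None):
    c=get_calibration(n)
    if n=='wrist':
        H=np.array(c['hand_eye']); Rt=R.from_euler('xyz',obs['tcp_rot'],degrees=True).as_matrix()
        p=H[:3,:3].T@(Rt.T@(np.array(P)-obs['ee_pos'])-H[:3,3])
        r=np.hypot(p[0],p[1]);k=np.arctan2(r,p[2])/max(r,1e-9)
        return np.array([c['cx']+c['fx']*k*p[0],c['cy']+c['fy']*k*p[1]])
    p=R.from_euler('xyz',c['orientation'],degrees=True).as_matrix().T@(np.array(P)-c['origin'])
    return np.array([c['cx']+c['fx']*p[0]/p[2],c['cy']+c['fy']*p[1]/p[2]])
def blobs(im,lo,hi,amin=30):
    m=cv2.inRange(cv2.cvtColor(im,cv2.COLOR_RGB2HSV),lo,hi)
    n,l,s,c=cv2.connectedComponentsWithStats(m)
    return [(c[i].round(1),s[i]) for i in range(1,n) if s[i][4]>=amin]
E
python3 - <<'E'
from h import *
im=cv2.imread('pics/top0.png')
cv2.imwrite('pics/c1.png',cv2.resize(im[180:285,240:450],None,fx=3.8,fy=3.8,interpolation=cv2.INTER_CUBIC))
for n,z in(("top",.052),("side",.056)):
  I=cv2.imread(f'pics/{n}0.png')[:,:,::-1]
  for c,s in blobs(I,(100,130,90),(125,255,255)): print(n,c,s,onz(n,*c,z).round(3))
for n,u,v in(("jar",225,248),("used",321,249),("pen",195,252)): print(n,onz("top",u,v,.05).round(3))
E
```

```text
top [343.   31.5] [326  31  35   2  48] [1.223 0.005 0.052]
top [173.6  67.9] [167  67  14   3  33] [1.079 0.557 0.052]
top [547.5 232.6] [538 223  20  20 323] [ 0.565 -0.655  0.052]
top [293.7 252.4] [286 245  16  16 201] [0.483 0.147 0.052]
top [254.9 255.8] [247 248  17  16 207] [0.469 0.268 0.052]
top [ 60.2 269.7] [ 57 262   7  16  68] [0.412 0.869 0.052]
top [109.6 464.4] [  63  445   82   35 1565] [-0.162  0.675  0.052]
side [ 18.2 126.7] [ 15 113  12  29  62] [-0.662  1.083  0.056]
side [296.2 212.2] [289 207  15  10 100] [0.468 0.258 0.056]
side [305.2 233.2] [298 227  16  12 116] [0.482 0.135 0.056]
jar [0.492 0.363 0.05 ]
used [0.496 0.062 0.05 ]
pen [0.477 0.456 0.05 ]
```

View pics/c1.png

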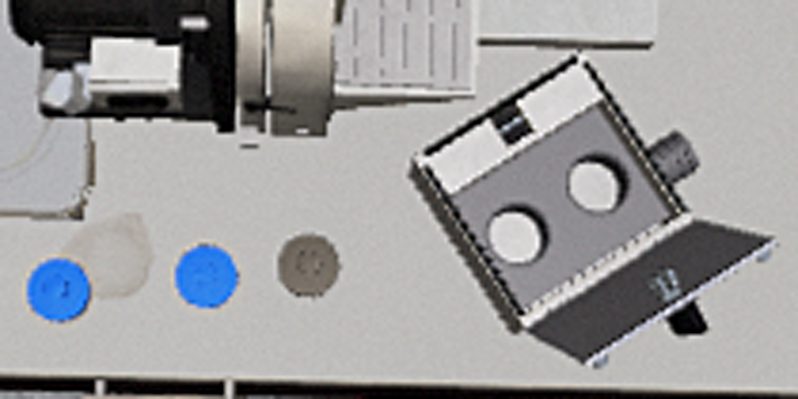

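The crop shows the cartridges at crop (58,290) and (207,276), the used one at (308,265), and bore mouths at about (519,236) and (598,184). The pin well is at (513,122), the spigot at (672,157), and the cover leans to the lower right. Next is the unit pose.

Run:
```python
from h import *
f=lambda x,y,z:onz("top",240+x/3.8,180+y/3.8,z)
b1=f(519,236,.056);b2=f(598,184,.056)
d=b2-b1;print(b1.round(4),b2.round(4),np.linalg.norm(d),'y dir',np.degrees(np.arctan2(d[1],d[0])))
q=[f(413,158,.087),f(580,52,.087),f(515,332,.087),f(692,213,.087)]
print(np.round(q,4));
for a,b in((0,1),(2,3),(0,2),(1,3)):
  e=q[b]-q[a];print(np.linalg.norm(e),np.degrees(np.arctan2(e[1],e[0])))
print('c',np.mean(q,0))
print('knobs',f(58,290,.06),f(207,276,.06),'motor',onz("top",275,213,.15),onz("top",310,215,.05))
yaw0=166.8;p=np.array([.1258,.5353,.2448]);t=np.array([.45,.23,.245]);
# wrist cam looks down tilted; plan to view filters
for k in range(8):
    pass
```

```text
[ 0.521  -0.1121  0.056 ] [ 0.5661 -0.1773  0.056 ] 0.07930942414143385 y dir -55.36913975739553
[[ 0.579  -0.0213  0.087 ]
 [ 0.6704 -0.1571  0.087 ]
 [ 0.4391 -0.1057  0.087 ]
 [ 0.5393 -0.2489  0.087 ]]
0.16368805117215404 -56.02467353897606
0.17477539717985052 -54.998722336690555
0.1633823749515035 -148.89672952456868
0.16007353479527756 -144.99630379479922
c [ 0.55693511 -0.13324299  0.087     ]
knobs [0.46678994 0.26603984 0.06      ] [0.48122398 0.1444655  0.06      ] motor [0.58880563 0.20220794 0.15      ] [0.60319356 0.09912803 0.05      ]
```

```bash
cat >> h.py <<'E'
def plan(P,yaw,n,d=3):
    """rows to go from here to P, tool straight down at yaw"""
    o=bot.get_obs();A=R.from_euler('xyz',o['tcp_rot'],degrees=True);B=R.from_euler('xyz',[180,0,yaw],degrees=True)
    w=(A.inv()*B).as_rotvec()/n; dp=(np.array(P)-o['ee_pos'])/n; L=[]
    for k in range(n): L.append((A*R.from_rotvec(w*k)).inv().apply(dp).round(d).tolist())
    print(o['ee_pos'].round(4),o['tcp_rot'].round(1)); print(L,(np.degrees(w)/10).round(2).tolist())
E
python3 -c "
from h import *
plan([.46,.266,.17],124,8)"
```

```text
[0.1258 0.5353 0.2448] [-179.9    0.   166.8]
[[-0.048, -0.023, 0.009], [-0.05, -0.019, 0.009], [-0.052, -0.014, 0.009], [-0.053, -0.009, 0.009], [-0.053, -0.004, 0.009], [-0.054, 0.001, 0.009], [-0.053, 0.006, 0.009], [-0.053, 0.011, 0.009]] [-0.0, 0.0, 0.53]
```

{"method": "send_rows", "body": {"linear": [[-0.048, -0.023, 0.009], [-0.05, -0.019, 0.009], [-0.052, -0.014, 0.009], [-0.053, -0.009, 0.009], [-0.053, -0.004, 0.009], [-0.054, 0.001, 0.009], [-0.053, 0.006, 0.009], [-0.053, 0.011, 0.009]], "twist": [[0, 0, 0.53], [0, 0, 0.53], [0, 0, 0.53], [0, 0, 0.53], [0, 0, 0.53], [0, 0, 0.53], [0, 0, 0.53], [0, 0, 0.53]], "gripper": [50, 50, 50, 50, 50, 50, 50, 50]}}

```text
time: 1.15
ee_pos: [0.4613, 0.2653, 0.1729]
tcp_rot: [180.0, -0.0, 124.2]
wrist_force: [0.6, 0.3, -0.0]
opening: 0.0426
grasp_force: 0.0
```

{"method": "send_rows", "body": {"linear": [[0, 0, 0], [0, 0, 0]], "twist": [[0, 0, 0], [0, 0, 0]], "gripper": [50, 50]}}

```text
time: 1.4
ee_pos: [0.4599, 0.2666, 0.1731]
tcp_rot: [-180.0, -0.0, 124.4]
wrist_force: [-0.6, -0.0, -0.4]
opening: 0.0425
grasp_force: 0.0
```

```bash
cat > look.py <<'E'
from h import *
import sys
o=bot.get_obs();im=camera("wrist");cv2.imwrite(f'pics/{sys.argv[1]}.png',im[:,:,::-1])
print(o['ee_pos'],o['tcp_rot'],o['opening'],o['time'])
for c,s in blobs(im,(100,130,60),(125,255,255),200): print(c,s,onz('wrist',*c,.055,o).round(4))
E
python3 look.py w1
```

```text
[0.45989699 0.26660134 0.17306429] [-1.79959124e+02 -1.70890694e-02  1.24373773e+02] 0.04253955156424082 1.4
[329.1 237.3] [ 294  204   71   68 3779] [0.4674 0.2715 0.055 ]
[274.2 362.2] [259 337  32  47 992] [0.4922 0.1581 0.055 ]
```

View pics/w1.png

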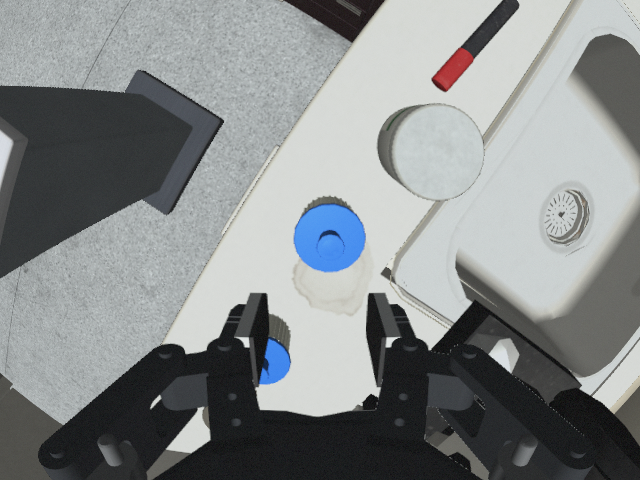

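The wrist view shows the cartridge's collar centred at (329,237) with its knob top at about (330,243). The jar is at (432,150), and the other cartridge is partly hidden at (274,362).

Run:
```python
from h import *
o=bot.get_obs()
print(onz('wrist',329.5,237.5,.05,o),onz('wrist',330,244,.068,o),onz('wrist',330,244,.064,o))
print(px('wrist',[.467,.266,.05],o),px('wrist',[.467,.266,.068],o))
plan([.467,.268,.08],124,4)
```

```text
[0.46857148 0.27069773 0.05      ] [0.46766278 0.27160231 0.068     ] [0.46855406 0.27055709 0.064     ]
[323.92220534 241.47832461] [324.37011208 250.01266775]
[0.4596 0.2671 0.1733] [-180.    -0.   124.4]
[[-0.001, 0.002, 0.023], [-0.001, 0.002, 0.023], [-0.001, 0.002, 0.023], [-0.001, 0.002, 0.023]] [-0.0, -0.0, 0.01]
```

{"method": "send_rows", "body": {"linear": [[-0.002, 0.0087, 0.01], [0, 0, 0.034], [0, 0, 0.03], [0, 0, 0.02], [0, 0, 0.01], [0, 0, 0]], "twist": [[0, 0, 0], [0, 0, 0], [0, 0, 0], [0, 0, 0], [0, 0, 0], [0, 0, 0]], "gripper": [50, 50, 50, 50, 50, 50]}}

```text
time: 2.2
ee_pos: [0.4681, 0.2703, 0.0688]
tcp_rot: [-180.0, -0.0, 124.4]
wrist_force: [-0.1, -0.2, 0.7]
opening: 0.0426
grasp_force: 0.0
```

{"method": "send_rows", "body": {"linear": [[0, 0, 0], [0, 0, 0], [0, 0, 0], [0, 0, 0], [0, 0, 0]], "twist": [[0, 0, 0], [0, 0, 0], [0, 0, 0], [0, 0, 0], [0, 0, 0]], "gripper": [10, 10, 10, 10, 10], "grip_force": 30}}

```text
time: 2.82
ee_pos: [0.4688, 0.2701, 0.0702]
tcp_rot: [179.9, 0.0, 124.4]
wrist_force: [-1.0, -0.3, 5.7]
opening: 0.0141
grasp_force: 29.5
```

```bash
python3 look.py w2
```

```text
[0.46884102 0.27013265 0.07022691] [1.79913697e+02 1.51073514e-04 1.24370503e+02] 0.014101352551826665 2.825
[316.7 292.1] [ 261  250  112  101 6001] [0.4647 0.2772 0.055 ]
[209.4 437.5] [188 423  41  32 245] [0.4682 0.1616 0.055 ]
```

View pics/w2.png

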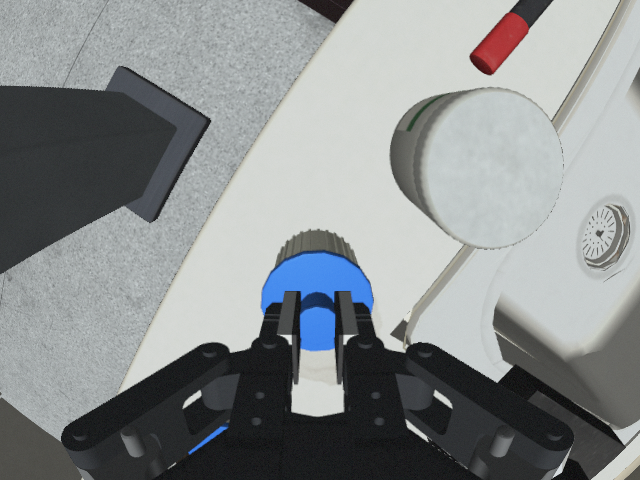

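Run:
```python
from h import *
o=bot.get_obs()
a=np.array(o['ee_pos'])
for dz in (0,-.002): print(px('wrist',[a[0],a[1],.05+dz],o),px('wrist',[a[0],a[1],.068],o), onz('wrist',317,300,.05,o)-a)
for r in(0,90,180,270):
  print(px('wrist',[a[0]+.026*np.cos(np.radians(r+124.4)),a[1]+.026*np.sin(np.radians(r+124.4)),.05],o).round(1))
```

```text
[315.47007171 303.31411911] [315.34144774 323.92166163] [-0.00038641  0.00178486 -0.02023414]
[315.48303758 301.26012204] [315.34144774 323.92166163] [-0.00038641  0.00178486 -0.02023414]
[315.4 249. ]
[258.2 302.8]
[315.6 350.3]
[372.8 302.8]
```

The collar spans 261–373 and 250–351, so it is centred in the grip. Lift and carry it to above bore_left.

{"method": "send_rows", "body": {"linear": [[0, 0, -0.02], [0, 0, -0.04], [0, 0, -0.04], [0, 0, -0.03], [0, 0, 0]], "twist": [[0, 0, 0], [0, 0, 0], [0, 0, 0], [0, 0, 0], [0, 0, 0]], "gripper": [10, 10, 10, 10, 10]}}

```text
time: 3.5
ee_pos: [0.4693, 0.2704, 0.2017]
tcp_rot: [179.8, 0.0, 124.4]
wrist_force: [0.1, -0.7, -0.9]
opening: 0.014
grasp_force: 29.4
```

```bash
python3 -c "
from h import *
plan([.566,-.177,.22],124,10)"
```

```text
[0.4693 0.2704 0.2017] [179.8   0.  124.4]
[[-0.042, -0.017, -0.002], [-0.042, -0.017, -0.002], [-0.042, -0.017, -0.002], [-0.042, -0.017, -0.002], [-0.042, -0.017, -0.002], [-0.042, -0.017, -0.002], [-0.042, -0.017, -0.002], [-0.042, -0.017, -0.002], [-0.042, -0.017, -0.002], [-0.042, -0.017, -0.002]] [0.0, 0.0, 0.0]
```

{"method": "send_rows", "body": {"linear": [[-0.042, -0.017, -0.002], [-0.042, -0.017, -0.002], [-0.042, -0.017, -0.002], [-0.042, -0.017, -0.002], [-0.042, -0.017, -0.002], [-0.042, -0.017, -0.002], [-0.042, -0.017, -0.002], [-0.042, -0.017, -0.002]], "twist": [[0, 0, 0], [0, 0, 0], [0, 0, 0], [0, 0, 0], [0, 0, 0], [0, 0, 0], [0, 0, 0], [0, 0, 0]], "gripper": [10, 10, 10, 10, 10, 10, 10, 10]}}

```text
time: 4.5
ee_pos: [0.5457, -0.0857, 0.2138]
tcp_rot: [-179.9, -0.1, 124.4]
wrist_force: [0.9, 0.5, -0.3]
opening: 0.0139
grasp_force: 29.4
```

{"method": "send_rows", "body": {"linear": [[-0.042, -0.017, -0.002], [-0.042, -0.017, -0.002], [0, 0, 0], [0, 0, 0]], "twist": [[0, 0, 0], [0, 0, 0], [0, 0, 0], [0, 0, 0]], "gripper": [10, 10, 10, 10]}}

```text
time: 5.0
ee_pos: [0.5649, -0.1726, 0.218]
tcp_rot: [-179.9, -0.1, 124.3]
wrist_force: [-0.8, 0.4, -0.7]
opening: 0.0143
grasp_force: 29.4
```

```bash
python3 look.py w3
python3 - <<'E'
from h import *
a=camera('side')[:,:,::-1][150:400,200:460]; b=cv2.imread('pics/w3.png')
a=cv2.resize(a,(400,385)); b=cv2.resize(b,(400,300))
c=np.zeros((385,800,3),np.uint8); c[:,:400]=a;c[:300,400:]=b
cv2.imwrite('pics/c3.png',c)
E
```

```text
[ 0.56488441 -0.17257598  0.2180026 ] [-1.79940110e+02 -9.59725193e-02  1.24346039e+02] 0.014280061603443217 5.0
[316.7 292. ] [ 261  250  112  101 6016] [ 0.6013 -0.2257  0.055 ]
```

View pics/c3.png

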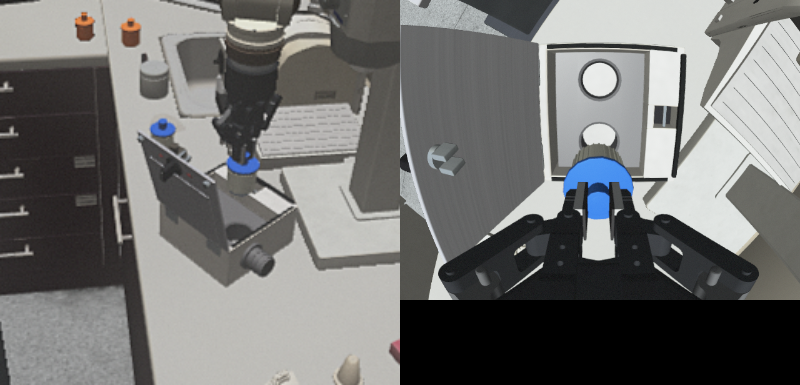

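The left half (side view) shows the arm well clear of the cover top. In the wrist view, bore_right is at about (320,126) full-scale, bore_left is half hidden by the cartridge, and the well is at (1064-ish/1.6→) crop (664,116).

Run:
```python
from h import *
g=cv2.cvtColor(cv2.imread('pics/w3.png'),cv2.COLOR_BGR2GRAY)
print('h',g[126,275:366:2].tolist()); print('v',g[80:176:2,320].tolist())
print('h bl',g[215,275:366:2].tolist()); 
print('row well',g[186,380:460:3].tolist()); print('col well',g[150:225:3,424].tolist())
o=bot.get_obs()
print('px of est',px('wrist',[.521,-.112,.056],o),px('wrist',[.566,-.177,.056],o))
```

```text
h [191, 191, 192, 191, 191, 126, 106, 60, 47, 231, 235, 234, 234, 234, 234, 234, 234, 235, 235, 235, 235, 235, 235, 234, 233, 233, 233, 233, 234, 234, 234, 232, 233, 233, 233, 233, 65, 67, 125, 133, 178, 176, 174, 175, 172, 171]
v [92, 95, 187, 190, 189, 189, 189, 122, 115, 60, 140, 234, 234, 234, 235, 234, 234, 234, 234, 234, 234, 235, 234, 234, 234, 234, 235, 234, 233, 233, 233, 233, 234, 234, 234, 234, 234, 109, 57, 107, 120, 165, 178, 178, 179, 177, 174, 177]
h bl [173, 173, 172, 174, 173, 171, 165, 109, 90, 198, 230, 229, 230, 229, 228, 228, 229, 228, 230, 230, 230, 229, 229, 230, 230, 230, 230, 231, 232, 232, 233, 233, 232, 231, 229, 102, 126, 146, 168, 167, 168, 165, 163, 164, 163, 164]
row well [162, 164, 163, 109, 111, 115, 232, 233, 229, 60, 57, 58, 59, 56, 169, 154, 54, 56, 109, 106, 108, 26, 39, 45, 65, 220, 221]
col well [232, 234, 233, 233, 233, 232, 226, 172, 170, 168, 172, 170, 168, 166, 170, 176, 141, 130, 122, 236, 236, 234, 233, 232, 233]
px of est [313.14037131 127.80837818] [313.77495873 225.9212817 ]
```

Run:
```python
from h import *
o=bot.get_obs()
a=onz('wrist',319.3,127.2,.056,o);b=onz('wrist',319.3,215,.056,o);d=b-a;u=d/np.linalg.norm(d)
print(a,b,'dir',np.degrees(np.arctan2(u[1],u[0])))
w=onz('wrist',424,(169+205.5)/2,.087,o);print('well',w)
# pin direction check: pin from bores mid along -x 78mm
m=a+u*.04;print('pin pred',m+np.array([u[1],-u[0],0])*-.078,m+np.array([-u[1],u[0],0])*.078)
L=a+u*.08;print('left',L, 'v',[px('wrist',a+np.array([np.cos(t),np.sin(t),0])*.027,o).round(1).tolist() for t in np.radians([124,214,304,34])])
plan([L[0],L[1],.15],180+np.degrees(np.arctan2(u[1],u[0])),2,4)
```

```text
[ 0.52465295 -0.10891931  0.056     ] [ 0.56450408 -0.16688448  0.056     ] dir -55.49142894540918
well [ 0.6106491  -0.09966968  0.087     ]
pin pred [ 0.61158937 -0.09769167  0.056     ] [ 0.61158937 -0.09769167  0.056     ]
left [ 0.56997531 -0.17484263  0.056     ] v [[319.6, 92.8], [284.4, 127.2], [319.0, 161.5], [354.2, 127.8]]
[ 0.5651 -0.1718  0.2188] [-180.    -0.   124.4]
[[-0.0027, 0.0012, 0.0344], [-0.0026, 0.0012, 0.0344]] [-0.0, -0.0, -0.0]
```

{"method": "send_rows", "body": {"linear": [[-0.0053, 0.0015, 0.01], [0, 0, 0.03], [0, 0, 0.03], [0, 0, 0.015], [0, 0, 0.01], [0, 0, 0.01]], "twist": [[0, 0, 0], [0, 0, 0], [0, 0, 0], [0, 0, 0], [0, 0, 0], [0, 0, 0]], "gripper": [10, 10, 10, 10, 10, 10]}}

```text
time: 5.85
ee_pos: [0.5699, -0.1763, 0.1146]
tcp_rot: [180.0, 0.1, 124.4]
wrist_force: [-0.8, 0.7, -1.1]
opening: 0.0143
grasp_force: 29.5
```

{"method": "send_rows", "body": {"linear": [[0, 0, 0.01], [0, 0, 0.01], [0, 0, 0.007], [0, 0, 0]], "twist": [[0, 0, 0], [0, 0, 0], [0, 0, 0], [0, 0, 0]], "gripper": [10, 10, 10, 10]}}

```text
time: 6.35
ee_pos: [0.5692, -0.1762, 0.0867]
tcp_rot: [-180.0, -0.0, 124.4]
wrist_force: [0.4, -0.5, -1.8]
opening: 0.014
grasp_force: 29.5
```

{"method": "send_rows", "body": {"linear": [[0, 0, 0.001], [0, 0, 0], [0, 0, 0], [0, 0, 0], [0, 0, -0.02], [0, 0, -0.05], [0, 0, -0.04], [0, 0, 0]], "twist": [[0, 0, 0], [0, 0, 0], [0, 0, 0], [0, 0, 0], [0, 0, 0], [0, 0, 0], [0, 0, 0], [0, 0, 0]], "gripper": [45, 45, 45, 45, 50, 50, 50, 50]}}

```text
time: 7.35
ee_pos: [0.5708, -0.1766, 0.2001]
tcp_rot: [179.8, 0.3, 124.4]
wrist_force: [-0.6, -0.0, -0.8]
opening: 0.0429
grasp_force: 0.0
```

```bash
python3 look.py w4;python3 -c "
from h import *
plan([.481,.147,.18],124.5,8)"
```

```text
[ 0.5707515  -0.17664243  0.20010588] [179.7908636    0.26617302 124.37377229] 0.042875820051543626 7.35
[313.8 227.3] [ 280  195   69   66 3547] [ 0.5705 -0.1787  0.055 ]
[ 0.5702 -0.1765  0.1977] [1.799e+02 1.000e-01 1.244e+02]
[[0.04, 0.014, 0.002], [0.04, 0.014, 0.002], [0.04, 0.014, 0.002], [0.04, 0.014, 0.002], [0.04, 0.014, 0.002], [0.04, 0.014, 0.002], [0.04, 0.014, 0.002], [0.04, 0.014, 0.002]] [0.0, 0.0, -0.0]
```

View pics/w4.png

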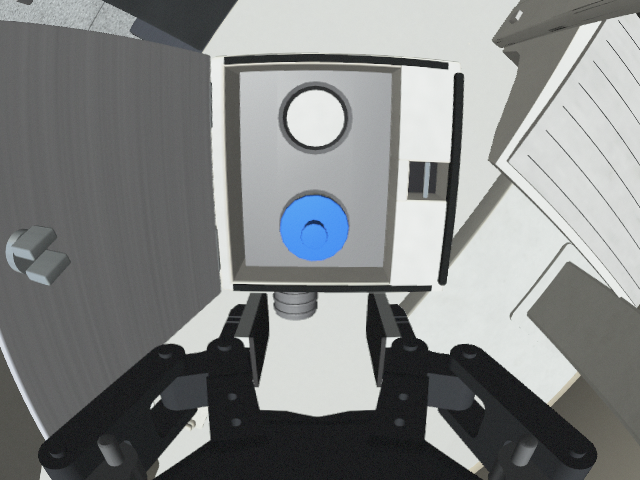

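The first cartridge sits in bore_left (collar at 314,228), and bore_right is open at (316,118). Now for the second cartridge.

{"method": "send_rows", "body": {"linear": [[0.04, 0.014, 0.002], [0.04, 0.014, 0.002], [0.04, 0.014, 0.002], [0.04, 0.014, 0.003], [0.04, 0.014, 0.003], [0.04, 0.014, 0.003], [0.042, 0.014, 0.003], [0.04, 0.016, 0.004]], "twist": [[0, 0, 0], [0, 0, 0], [0, 0, 0], [0, 0, 0], [0, 0, 0], [0, 0, 0], [0, 0, 0], [0, 0, 0]], "gripper": [50, 50, 50, 50, 50, 50, 50, 50]}}

```text
time: 8.4
ee_pos: [0.4807, 0.155, 0.1727]
tcp_rot: [-179.9, -0.0, 124.4]
wrist_force: [1.1, -0.4, -0.1]
opening: 0.0428
grasp_force: 0.0
```

{"method": "send_rows", "body": {"linear": [[0, 0, 0], [0, 0, 0]], "twist": [[0, 0, 0], [0, 0, 0]], "gripper": [50, 50]}}

```text
time: 8.65
ee_pos: [0.4814, 0.1536, 0.1733]
tcp_rot: [-179.9, -0.0, 124.4]
wrist_force: [0.4, -0.7, 0.0]
opening: 0.0426
grasp_force: 0.0
```

```bash
python3 look.py w5
python3 - <<'E'
from h import *
o=bot.get_obs();im=cv2.imread('pics/w5.png')[:,:,::-1]
for c,s in blobs(im,(100,130,60),(125,255,255),800):
    P=onz('wrist',s[0]+s[2]/2-.5,s[1]+s[3]/2-.5,.05,o);print(P)
    plan([P[0],P[1],.069],124.5,1,4)
E
```

```text
[0.48143957 0.1536299  0.17330524] [-1.79913675e+02 -9.60355569e-03  1.24408498e+02] 0.042641040934894174 8.65
[313.9 241.2] [ 279  208   71   67 3734] [0.4818 0.15   0.055 ]
[0.48298638 0.14832668 0.05      ]
[0.4817 0.1532 0.1736] [-179.9   -0.   124.4]
[[-0.0048, -0.0016, 0.1046]] [-0.01, -0.0, -0.01]
```

{"method": "send_rows", "body": {"linear": [[-0.0045, -0.0016, 0.01], [0, 0, 0.034], [0, 0, 0.03], [0, 0, 0.02], [0, 0, 0.01], [0, 0, 0]], "twist": [[0, 0, 0], [0, 0, 0], [0, 0, 0], [0, 0, 0], [0, 0, 0], [0, 0, 0]], "gripper": [50, 50, 50, 50, 50, 50]}}

```text
time: 9.45
ee_pos: [0.4828, 0.1486, 0.0697]
tcp_rot: [-179.9, -0.0, 124.3]
wrist_force: [-0.3, -0.4, 0.3]
opening: 0.0429
grasp_force: 0.0
```

{"method": "send_rows", "body": {"linear": [[0, 0, 0], [0, 0, 0], [0, 0, 0], [0, 0, 0], [0, 0, -0.02], [0, 0, -0.05], [0, 0, -0.06], [0, 0, 0]], "twist": [[0, 0, 0], [0, 0, 0], [0, 0, 0], [0, 0, 0], [0, 0, 0], [0, 0, 0], [0, 0, 0], [0, 0, 0]], "gripper": [10, 10, 10, 10, 10, 10, 10, 10]}}

```text
time: 10.45
ee_pos: [0.4846, 0.1499, 0.2051]
tcp_rot: [179.6, 0.1, 124.4]
wrist_force: [-0.3, -0.7, -1.4]
opening: 0.0141
grasp_force: 29.5
```

```bash
python3 look.py w6; python3 -c "
from h import *
plan([.524,-.1094,.21],124.5,6,4)"
```

```text
[0.4846224  0.14987056 0.20507908] [1.79596771e+02 1.19722695e-01 1.24385855e+02] 0.014135948482760417 10.45
[316. 292.] [ 261  251  111   99 5956] [0.5185 0.1018 0.055 ]
[0.4839 0.1496 0.2023] [1.798e+02 1.000e-01 1.244e+02]
[[-0.0394, -0.0189, -0.0013], [-0.0394, -0.0189, -0.0013], [-0.0394, -0.0189, -0.0013], [-0.0394, -0.0189, -0.0013], [-0.0394, -0.0189, -0.0013], [-0.0394, -0.0189, -0.0013]] [0.0, 0.0, -0.0]
```

{"method": "send_rows", "body": {"linear": [[-0.0394, -0.0189, -0.0013], [-0.0394, -0.0189, -0.0013], [-0.0394, -0.0189, -0.0013], [-0.0394, -0.0189, -0.0013], [-0.0394, -0.0189, -0.0013], [-0.0394, -0.0189, -0.0013], [0, 0, 0], [0, 0, 0]], "twist": [[0, 0, 0], [0, 0, 0], [0, 0, 0], [0, 0, 0], [0, 0, 0], [0, 0, 0], [0, 0, 0], [0, 0, 0]], "gripper": [10, 10, 10, 10, 10, 10, 10, 10]}}

```text
time: 11.5
ee_pos: [0.5224, -0.1096, 0.2068]
tcp_rot: [-179.9, -0.1, 124.4]
wrist_force: [-0.2, 0.7, -1.3]
opening: 0.0139
grasp_force: 29.4
```

```bash
python3 -c "
from h import *
plan([.524,-.1094,.114],124.5,1,4)"
```

```text
[ 0.5224 -0.1096  0.2068] [-1.799e+02 -1.000e-01  1.244e+02]
[[-0.0009, 0.0015, 0.0928]] [-0.01, -0.01, -0.01]
```

{"method": "send_rows", "body": {"linear": [[-0.0009, 0.0015, 0.01], [0, 0, 0.03], [0, 0, 0.025], [0, 0, 0.015], [0, 0, 0.01], [0, 0, 0.003]], "twist": [[0, 0, 0], [0, 0, 0], [0, 0, 0], [0, 0, 0], [0, 0, 0], [0, 0, 0]], "gripper": [10, 10, 10, 10, 10, 10]}}

```text
time: 12.25
ee_pos: [0.5246, -0.1095, 0.1148]
tcp_rot: [-180.0, -0.0, 124.4]
wrist_force: [-0.3, -0.0, -0.5]
opening: 0.0141
grasp_force: 29.5
```

{"method": "send_rows", "body": {"linear": [[0, 0, 0.01], [0, 0, 0.01], [0, 0, 0.008], [0, 0, 0]], "twist": [[0, 0, 0], [0, 0, 0], [0, 0, 0], [0, 0, 0]], "gripper": [10, 10, 10, 10]}}

```text
time: 12.75
ee_pos: [0.5242, -0.1098, 0.0863]
tcp_rot: [-180.0, -0.0, 124.4]
wrist_force: [0.4, 0.5, -0.1]
opening: 0.0143
grasp_force: 29.5
```

{"method": "send_rows", "body": {"linear": [[0, 0, 0.001], [0, 0, 0], [0, 0, 0], [0, 0, 0], [0, 0, -0.02], [0, 0, -0.05], [0, 0, -0.06], [0, 0, -0.04]], "twist": [[0, 0, 0], [0, 0, 0], [0, 0, 0], [0, 0, 0], [0, 0, 0], [0, 0, 0], [0, 0, 0], [0, 0, 0]], "gripper": [45, 45, 45, 45, 50, 50, 50, 50]}}

```text
time: 13.75
ee_pos: [0.5248, -0.1098, 0.2591]
tcp_rot: [179.9, 0.1, 124.4]
wrist_force: [1.5, 1.0, -0.8]
opening: 0.0428
grasp_force: 0.0
```

```bash
python3 look.py w7
python3 - <<'E'
from h import *
o=bot.get_obs()
for P in([.524,-.1094],[.5693,-.1757]): print([px('wrist',P+[z],o).round(1) for z in (.064,.082)])
# cover geometry
th=np.radians(-146+.5);ux=np.array([np.cos(th),np.sin(th),0]);uy=np.array([-ux[1],ux[0],0])
m=(np.array([.524,-.1094,0])+[.5693,-.1757,0])/2;c=m-.014*ux;print('c',c,ux,uy)
im=camera('top');cv2.imwrite('pics/t7.png',im[:,:,::-1])
for a in(1.72,1.79,1.86):
    e=c+.082*ux+[0,0,.088]-.167*np.cos(a)*ux+np.array([0,0,.167*np.sin(a)])
    print(a,'edge',e,[px(n,e+s*.084*uy).round(1) for n in('top','side') for s in(-1,1)])
E
```

```text
[ 0.5248296  -0.10982643  0.25914077] [1.79891625e+02 1.11509248e-01 1.24374937e+02] 0.042792998615381744 13.75
[314.2 210.4] [ 286  183   57   56 2458] [ 0.5248 -0.1127  0.055 ]
[314.9 290.5] [ 289  267   53   48 1973] [ 0.5712 -0.1797  0.055 ]
[array([314.1, 206.7]), array([314.1, 211.6])]
[array([314.3, 287.1]), array([314.2, 295.5])]
c [ 0.55818777 -0.13462031  0.        ] [-0.82412619 -0.56640624  0.        ] [ 0.56640624 -0.82412619  0.        ]
1.72 edge [ 0.47015076 -0.19512647  0.25314459] [array([390.2, 269. ]), array([440.4, 235.8]), array([295.6, 228.6]), array([346.6, 261.7])]
1.79 edge [ 0.46068164 -0.20163441  0.25100384] [array([392.5, 272.6]), array([442.6, 239.4]), array([292. , 231.1]), array([342.8, 264.7])]
1.86 edge [ 0.45135911 -0.20804161  0.2480647 ] [array([394.6, 276.1]), array([444.7, 242.9]), array([288.3, 234. ]), array([339. , 267.9])]
```

Both cartridges are seated (collar pixels match predictions), and the cover is about 1.85 rad open. I'll rise, go over the cover and come down behind it.

{"method": "send_rows", "body": {"linear": [[0, 0, -0.036], [0, 0, -0.04], [0, 0, 0]], "twist": [[0, 0, 0], [0, 0, 0], [0, 0, 0]], "gripper": [0, 0, 0]}}

```text
time: 14.22
ee_pos: [0.5252, -0.1099, 0.3345]
tcp_rot: [179.8, 0.2, 124.4]
wrist_force: [-1.2, -0.4, -0.2]
opening: 0.0
grasp_force: 0.0
```

```bash
python3 -c "
from h import *
plan([.395,-.198,.33],34.4,9)"
```

```text
[ 0.5252 -0.1099  0.3345] [179.8   0.2 124.4]
[[0.0, -0.017, 0.0], [-0.003, -0.017, 0.0], [-0.006, -0.016, 0.0], [-0.009, -0.015, 0.0], [-0.011, -0.013, 0.0], [-0.013, -0.011, 0.0], [-0.015, -0.009, 0.0], [-0.016, -0.006, 0.0], [-0.017, -0.003, 0.0]] [0.0, 0.0, 1.0]
```

{"method": "send_rows", "body": {"linear": [[0.0, -0.017, 0.0], [-0.003, -0.017, 0.0], [-0.006, -0.016, 0.0], [-0.009, -0.015, 0.0], [-0.011, -0.013, 0.0], [-0.013, -0.011, 0.0], [-0.015, -0.009, 0.0], [-0.016, -0.006, 0.0]], "twist": [[0, 0, 1], [0, 0, 1], [0, 0, 1], [0, 0, 1], [0, 0, 1], [0, 0, 1], [0, 0, 1], [0, 0, 1]], "gripper": [0, 0, 0, 0, 0, 0, 0, 0]}}

```text
time: 15.22
ee_pos: [0.4106, -0.1876, 0.3307]
tcp_rot: [-179.9, 0.0, 44.0]
wrist_force: [0.8, -0.3, 0.1]
opening: -0.0001
grasp_force: 0.0
```

{"method": "send_rows", "body": {"linear": [[-0.017, -0.003, 0], [0, 0, 0], [0, 0, 0]], "twist": [[0, 0, 1], [0, 0, 0], [0, 0, 0]], "gripper": [0, 0, 0]}}

```text
time: 15.6
ee_pos: [0.3971, -0.197, 0.3314]
tcp_rot: [-180.0, 0.0, 34.6]
wrist_force: [-0.2, -0.3, 0.1]
opening: 0.0
grasp_force: 0.0
```

```bash
python3 look.py w8; python3 -c "
from h import *
o=bot.get_obs()
plan([.395,-.198,.222],34.4,1)
ux=np.array([-.824,-.566,0]);uy=np.array([.566,-.824,0]);c=np.array([.5582,-.1346,0])
print([px('wrist',c+.082*ux+[0,0,.088]-.167*np.cos(a)*ux+np.array([0,0,.167*np.sin(a)])+s*.084*uy,o).round() for a in(1.8,1.86) for s in (-1,0,1)])"
```

```text
[ 0.39713194 -0.19696828  0.331388  ] [-1.79958761e+02  1.39343518e-02  3.45604500e+01] 8.896717456591317e-06 15.6
[319.   54.2] [ 295   31   49   47 1785] [ 0.5248 -0.1112  0.055 ]
[394.4  56.4] [ 371   34   47   46 1691] [ 0.5712 -0.1778  0.055 ]
[623.1 285.1] [604 265  36  41 853] [ 0.567  -0.6732  0.055 ]
[ 0.3973 -0.1969  0.3315] [-180.     0.    34.6]
[[-0.002, -0.0, 0.11]] [-0.0, 0.0, 0.02]
[array([240., 178.]), array([387., 178.]), array([515., 184.]), array([242., 194.]), array([385., 194.]), array([511., 198.])]
```

View pics/w8.png

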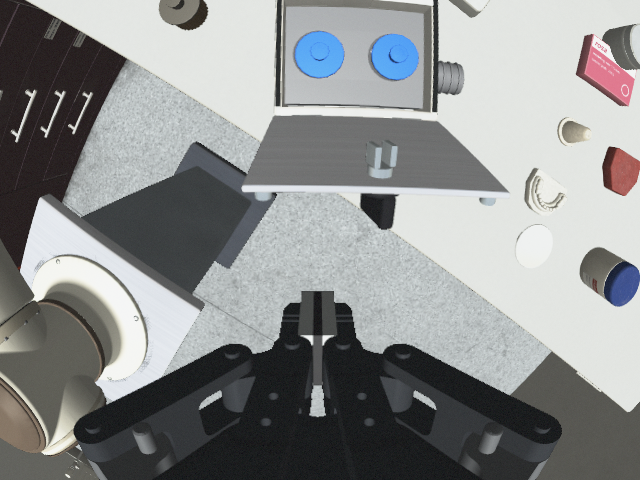

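The cover edge spans (243,190)–(508,194), with the wing behind it at (378,210). The shut fingers at column 317 are clear of it, so I'll descend and push.

{"method": "send_rows", "body": {"linear": [[0, 0, 0.05], [0, 0, 0.053], [0, 0, 0], [0.012, 0, 0], [0.01, 0, 0], [0.01, 0, 0], [0.01, 0, 0], [0.01, 0, 0]], "twist": [[0, 0, 0], [0, 0, 0], [0, 0, 0], [0, 0, 0], [0, 0, 0], [0, 0, 0], [0, 0, 0], [0, 0, 0]], "gripper": [0, 0, 0, 0, 0, 0, 0, 0]}}

```text
time: 16.65
ee_pos: [0.4405, -0.1674, 0.2293]
tcp_rot: [180.0, -0.0, 34.4]
wrist_force: [-1.3, 0.0, -0.1]
opening: 0.0001
grasp_force: 0.5
```

{"method": "send_rows", "body": {"linear": [[0.011, 0, 0], [0.011, 0, 0], [0.011, 0, 0], [0.011, 0, 0], [0.011, 0, 0], [0.011, 0, 0], [0.011, 0, 0], [0.011, 0, 0]], "twist": [[0, 0, 0], [0, 0, 0], [0, 0, 0], [0, 0, 0], [0, 0, 0], [0, 0, 0], [0, 0, 0], [0, 0, 0]], "gripper": [0, 0, 0, 0, 0, 0, 0, 0]}}

```text
time: 17.65
ee_pos: [0.5131, -0.1176, 0.2291]
tcp_rot: [-180.0, -0.0, 34.4]
wrist_force: [-0.3, -0.6, 0.9]
opening: 0.0
grasp_force: 0.1
```

{"method": "send_rows", "body": {"linear": [[0, 0, -0.02], [0, 0, -0.03], [0, 0, 0], [0, 0, 0], [0, 0, 0], [0, 0, 0], [0, 0, 0], [0, 0, 0]], "twist": [[0, 0, 0], [0, 0, 0], [0, 0, 0], [0, 0, 0], [0, 0, 0], [0, 0, 0], [0, 0, 0], [0, 0, 0]], "gripper": [0, 0, 0, 0, 0, 0, 0, 0]}}

```text
time: 18.65
ee_pos: [0.5124, -0.1181, 0.279]
tcp_rot: [-180.0, 0.0, 34.4]
wrist_force: [0.4, -0.4, 0.3]
opening: 0.0002
grasp_force: 0.0
```

```bash
python3 look.py w9
python3 - <<'E'
from h import *
o=bot.get_obs();print(px('wrist',[.6109,-.0983,.133],o),px('wrist',[.6109,-.0983,.088],o))
E
```

```text
[ 0.51241099 -0.11811093  0.27900256] [-1.79994445e+02  4.92048010e-03  3.43704661e+01] 0.00020457287126021413 18.65
[615.5 380.2] [598 363  34  35 639] [ 0.5594 -0.6891  0.055 ]
[371.03388154 105.27774329] [363.49081555 107.44969495]
```

View pics/w9.png

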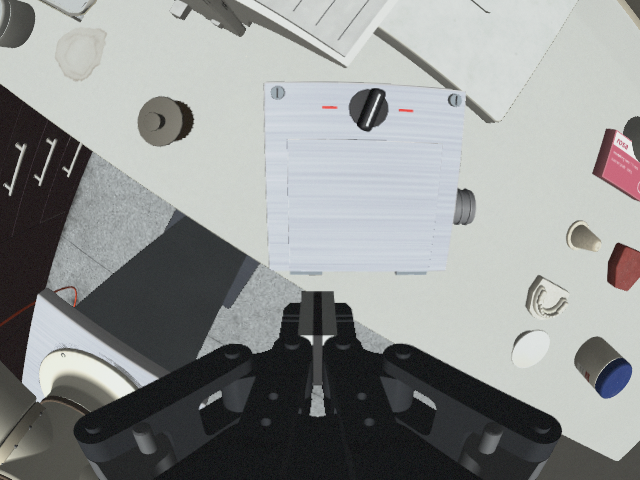

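The cover rests on the pin; the wing is at about (371,110) with ends near (379,90) and (363,130), and red marks at (330,107) and (406,110). I'll measure the wing direction.

Run:
```python
from h import *
o=bot.get_obs();im=cv2.imread('pics/w9.png');g=cv2.cvtColor(im,cv2.COLOR_BGR2GRAY)[80:140,340:400]
print(*[' '.join('%3d'%v for v in r) for r in g[4:56:3,4:58:2]],sep='\n')
for t in(25,35,45):
    m=(g<t).astype(np.uint8);n,l,s,c=cv2.connectedComponentsWithStats(m);k=1+np.argmax(s[1:,4])
    print(t,s[k],c[k]+[340,80],cv2.minAreaRect(np.argwhere(l==k)[:,::-1].astype(np.float32)))
m=cv2.inRange(cv2.cvtColor(im,cv2.COLOR_BGR2HSV),(0,120,120),(8,255,255))[80:140,310:430]
n,l,s,c=cv2.connectedComponentsWithStats(m)
r=[onz('wrist',*(c[i]+[310,80]),.105,o) for i in range(1,n) if s[i,4]>8];print(r)
```

```text
203 204 204 203 202 203 202 202 202 201 200 202 202 200 202 200 199 199 198 197 197 193 190 184 191 196 200
206 208 208 208 208 206 205 206 207 207 204 206 206 206 207 206 206 206 206 206 205 205 205 205 205 205 203
205 204 204 203 203 204 203 204 161 114  70  68  72  31  22  30  46  48  40  64 172 201 201 204 204 201 204
207 207 206 207 206 207 111  74  78  73  73  73  56  21  25  41  60  86  74  57  38 206 204 207 207 206 207
204 205 205 205 182  71  76  77  76  77  73  70  18  19  36  53  74 226  91  50  59 206 206 208 206 207 208
202 202 202 182  74  81  80  77  76  78  76  52  21  29  45  66 139 219  56  39  57 199 202 202 201 204 203
209 210 208  99  78  77  80  77  79  77  65  18  22  41  58  79 236  67  44  36  65  56 202 207 207 207 205
205 203 174  76  79  78  77  76  78  74  22  19  21  53  71 212 144  53  39  65  69  68 175 205 206 206 207
207 207 170  76  78  80  79  81  75  64  18  24  36  66 146 233  56  37  49  68  68  67 160 204 206 206 207
210 209 209  68  82  80  78  76  73  18  23  35  59  73 227 116  44  41  72  67  67  67 145 206 206 204 207
209 209 207  98  81 
[... 704 characters left out ...]
208 208 207 208 208 209 208 209
208 207 209 207 210 211 211 212 210 210 210 211 212 212 211 211 212 211 212 210 211 211 210 209 210 207 207
25 [ 17   9  18  38 108] [364.82407407 107.31481481] ((25.172414779663086, 26.931034088134766), (3.6765804290771484, 39.91715621948242), 23.198591232299805)
35 [ 17   9  19  40 163] [365.17791411 107.38650307] ((25.274314880371094, 27.521549224853516), (5.791967391967773, 41.43669891357422), 19.746837615966797)
45 [ 17   9  28  42 308] [368.69480519 108.97402597] ((30.605308532714844, 29.020355224609375), (15.86051082611084, 43.08000946044922), 22.2490234375)
[array([ 0.59357579, -0.07407353,  0.105     ]), array([ 0.62818645, -0.12591786,  0.105     ])]
```

Run:
```python
from h import *
o=bot.get_obs();z=.130
a=onz('wrist',378.3,95.5,z,o);b=onz('wrist',366.8,125.5,z,o);d=a-b
print('centre',onz('wrist',370.6,109,.125,o),'angle',np.degrees(np.arctan2(d[1],d[0])))
a=onz('wrist',379.5,92,z,o);b=onz('wrist',363.5,130,z,o);d=a-b;print(np.degrees(np.arctan2(d[1],d[0])))
plan([.6105,-.0995,.20],0,9)
```

```text
centre [ 0.60932298 -0.10040703  0.125     ] angle 14.3968259849365
12.566752174081584
[ 0.5124 -0.1181  0.2791] [-180.     0.    34.4]
[[0.01, 0.004, 0.009], [0.01, 0.004, 0.009], [0.011, 0.003, 0.009], [0.011, 0.002, 0.009], [0.011, 0.002, 0.009], [0.011, 0.001, 0.009], [0.011, 0.0, 0.009], [0.011, -0.001, 0.009], [0.011, -0.001, 0.009]] [-0.0, 0.0, 0.38]
```

Run:
```python
from h import *
im=cv2.imread('pics/top0.png')
for z in(.2,.3,.4,.5): print(z,onz('top',395,160,z).round(3),onz('top',365,185,z).round(3),onz('top',360,155,z).round(3))
# side view head-bottom / where camera would be
for P in([.687,-.08,.26],[.72,-.07,.26],[.667,-.18,.26],[.72,-.08,.33]): print(P,px('side',P).round(),px('top',P).round())
a=camera('side')[:,:,::-1][40:340,250:510]; b=camera('top')[:,:,::-1][60:300,300:500]
c=np.zeros((600,800,3),np.uint8);c[:450,:390]=cv2.resize(a,(390,450));c[:480,400:]=cv2.resize(b,(400,480));cv2.imwrite('pics/c10.png',c)
```

```text
0.2 [ 0.745 -0.146  0.2  ] [ 0.669 -0.059  0.2  ] [ 0.758 -0.044  0.2  ]
0.3 [ 0.716 -0.13   0.3  ] [ 0.644 -0.049  0.3  ] [ 0.727 -0.035  0.3  ]
0.4 [ 0.687 -0.114  0.4  ] [ 0.62 -0.04  0.4 ] [ 0.697 -0.026  0.4  ]
0.5 [ 0.657 -0.099  0.5  ] [ 0.596 -0.03   0.5  ] [ 0.667 -0.017  0.5  ]
[0.687, -0.08, 0.26] [399. 210.] [375. 174.]
[0.72, -0.07, 0.26] [410. 207.] [371. 162.]
[0.667, -0.18, 0.26] [402. 233.] [410. 182.]
[0.72, -0.08, 0.33] [415. 185.] [378. 155.]
```

View pics/c10.png

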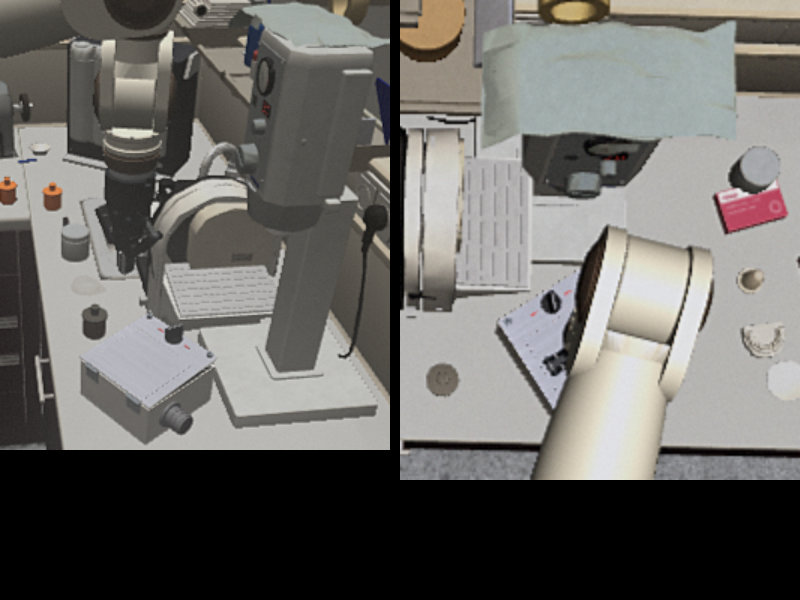

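The cover is shut on its pin, with the wing at crop (550,300). The drill-press head, whose front knob is at crop (582,185), may come near the arm wrist, so I'll triangulate it.

Run:
```python
from h import *
def tri(t,s):
    o1,d1=ray('top',*t);o2,d2=ray('side',*s);A=np.c_[d1,-d2];k=np.linalg.lstsq(A,o2-o1,rcond=None)[0]
    p,q=o1+k[0]*d1,o2+k[1]*d2;return ((p+q)/2).round(3),np.linalg.norm(p-q).round(3)
T=lambda x,y:(300+(x-400)/2,60+y/2)
S=lambda x,y:(250+x/1.5,40+y/1.5)
print('knob',tri(T(582,185),S(247,153)),tri(T(582,185),S(259,126)))
print('dial',tri(T(613,148),S(265,72)))
print('arm wrist front',tri(T(645,232),S(135,40)),'ring side',tri(T(580,345),S(130,150)))
for z in(.3,.35,.4,.45,.5):
    print(z,onz('top',*T(630,228),z).round(3), onz('top',*T(582,197),z).round(3))
print(bot.get_obs()['q'].round(1))
```

```text
knob (array([ 0.693, -0.097,  0.449]), np.float64(0.004)) (array([ 0.693, -0.095,  0.487]), np.float64(0.028))
dial (array([ 0.695, -0.112,  0.575]), np.float64(0.002))
arm wrist front (array([ 0.546, -0.127,  0.635]), np.float64(0.077)) ring side (array([ 0.505, -0.096,  0.459]), np.float64(0.023))
0.3 [ 0.678 -0.185  0.3  ] [ 0.72  -0.119  0.3  ]
0.35 [ 0.665 -0.175  0.35 ] [ 0.705 -0.112  0.35 ]
0.4 [ 0.652 -0.165  0.4  ] [ 0.69  -0.104  0.4  ]
0.45 [ 0.638 -0.155  0.45 ] [ 0.675 -0.097  0.45 ]
0.5 [ 0.625 -0.145  0.5  ] [ 0.66  -0.089  0.5  ]
[-13.    2.5  11.3  98.8   0.  132.6]
```

Run:
```python
from h import *
S=lambda p:((p[0]-250)*1.5,(p[1]-40)*1.5)
for z in(.265,.3,.35,.4,.45,.5,.55,.6): print(z,np.round(S(px('side',[.512,-.118,z]))), np.round(S(px('side',[.512,-.2,z]))))
print([np.round(S(px('side',[x,-.118,.5]))) for x in(.45,.55,.57,.6)])
im=camera('side')
# arm right silhouette of the upper block: cols of row brightness, full rows 20..70
g=cv2.cvtColor(im,cv2.COLOR_RGB2GRAY)
for r in(30,45,60,75,90): print(r,g[r,300:400:4].tolist())
```

```text
0.265 [124. 271.] [133. 300.]
0.3 [125. 252.] [134. 281.]
0.35 [126. 224.] [136. 252.]
0.4 [128. 194.] [138. 221.]
0.45 [130. 163.] [141. 189.]
0.5 [132. 130.] [143. 154.]
0.55 [133.  95.] [145. 118.]
0.6 [136.  58.] [148.  78.]
[array([ 88., 132.]), array([158., 129.]), array([172., 129.]), array([193., 128.])]
30 [87, 85, 85, 85, 85, 42, 47, 48, 46, 44, 47, 48, 45, 47, 49, 48, 43, 72, 87, 84, 87, 85, 90, 89, 87]
45 [84, 85, 86, 83, 85, 79, 47, 36, 38, 40, 47, 46, 44, 38, 40, 37, 46, 88, 141, 148, 111, 23, 147, 104, 105]
60 [78, 88, 84, 86, 85, 83, 87, 83, 86, 89, 78, 76, 91, 87, 84, 69, 146, 81, 46, 65, 68, 63, 67, 67, 67]
75 [114, 114, 110, 78, 138, 168, 173, 96, 100, 94, 96, 93, 89, 83, 197, 178, 167, 62, 67, 64, 185, 54, 142, 142, 145]
90 [89, 85, 81, 77, 92, 99, 92, 150, 132, 116, 116, 119, 137, 147, 95, 99, 79, 41, 75, 60, 35, 85, 88, 92, 65]
```

```bash
python3 - <<'E'
s=open('h.py').read().replace("def plan(P,yaw,n,d=3):","def plan(P,yaw,n,d=3,tilt=0):").replace("B=R.from_euler('xyz',[180,0,yaw],degrees=True)","B=R.from_euler('xyz',[180,0,yaw],degrees=True)*R.from_euler('y',-tilt,degrees=True)")
open('h.py','w').write(s)
E
echo ok
```

```text
ok
```

{"method": "send_rows", "body": {"linear": [[0, 0, 0], [0, 0, 0], [0, 0, 0], [0, 0, 0], [0, 0, 0], [0, 0, 0], [0, 0, 0], [0, 0, 0]], "twist": [[0, 0, -1], [0, 0, -1], [0, 0, -1], [0, 0, -1], [0, 0, -1], [0, 0, -1], [0, 0, -1], [0, 0, -1]], "gripper": [40, 40, 40, 40, 40, 40, 40, 40]}}

```text
time: 19.85
ee_pos: [0.5125, -0.1181, 0.2791]
tcp_rot: [180.0, 0.0, 114.7]
wrist_force: [0.2, 0.9, -0.1]
opening: 0.0339
grasp_force: 0.0
```

{"method": "send_rows", "body": {"linear": [[0, 0, 0], [0, 0, 0], [0, 0, 0], [0, 0, 0], [0, 0, 0], [0, 0, 0], [0, 0, 0], [0, 0, 0]], "twist": [[0, 0, -1], [0, 0, -1], [0, 0, -1], [0, 0, -1], [0, 0, -1], [0, 0, -1], [0, 0, -1], [0, 0, -0.9]], "gripper": [40, 40, 40, 40, 40, 40, 40, 40]}}

```text
time: 20.85
ee_pos: [0.5125, -0.1181, 0.2791]
tcp_rot: [-180.0, 0.0, -166.3]
wrist_force: [0.6, -0.2, 0.4]
opening: 0.0341
grasp_force: 0.0
```

```bash
python3 -c "
from h import *
plan([.610,-.0998,.19],193,4,4,12);print(bot.get_obs()['q'].round(1))"
```

```text
[ 0.5125 -0.1181  0.2791] [-180.     0.  -166.3]
[[-0.0248, -0.0013, 0.0223], [-0.0236, -0.0012, 0.0235], [-0.0223, -0.0012, 0.0247], [-0.021, -0.0011, 0.0259]] [0.0, -0.3, 0.02]
[-13.    2.5  11.3  98.8  -0.  -26.7]
```

{"method": "send_rows", "body": {"linear": [[0, 0, 0], [0, 0, 0], [0, 0, 0]], "twist": [[0, -0.6, 0], [0, -0.6, 0.07], [0, 0, 0]], "gripper": [40, 40, 40]}}

```text
time: 21.22
ee_pos: [0.5114, -0.1183, 0.2797]
tcp_rot: [179.9, 12.1, -167.4]
wrist_force: [0.3, -0.6, 0.8]
opening: 0.0343
grasp_force: 0.0
```

```bash
python3 -c "
from h import *
plan([.610,-.0998,.19],193,4,4,12)"
```

```text
[ 0.5114 -0.1183  0.2797] [ 179.9   12.1 -167.4]
[[-0.0198, -0.0009, 0.0272], [-0.0198, -0.0009, 0.0272], [-0.0198, -0.001, 0.0272], [-0.0199, -0.001, 0.0272]] [-0.0, 0.0, -0.01]
```

{"method": "send_rows", "body": {"linear": [[-0.02, -0.001, 0.027], [-0.02, -0.001, 0.027], [-0.02, -0.001, 0.027], [-0.02, -0.001, 0.027], [0, 0, 0], [0, 0, 0]], "twist": [[0, 0, 0], [0, 0, 0], [0, 0, 0], [0, 0, 0], [0, 0, 0], [0, 0, 0]], "gripper": [40, 40, 40, 40, 40, 40]}}

```text
time: 21.98
ee_pos: [0.6116, -0.0997, 0.1903]
tcp_rot: [179.9, 11.9, -167.3]
wrist_force: [-0.1, -0.3, 0.4]
opening: 0.0342
grasp_force: 0.0
```

```bash
python3 look.py w11
python3 - <<'E'
from h import *
o=bot.get_obs();im=cv2.imread('pics/w11.png');g=cv2.cvtColor(im,cv2.COLOR_BGR2GRAY)
p=px('wrist',[.61,-.0998,.13],o);print('pred',p, px('wrist',[.5939+.0,-.0741,.105],o),px('wrist',[.628,-.126,.105],o))
m=cv2.inRange(cv2.cvtColor(im,cv2.COLOR_BGR2HSV),(0,120,120),(8,255,255))
n,l,s,c=cv2.connectedComponentsWithStats(m);print([(c[i].round(1),s[i].tolist(),onz('wrist',*c[i],.105,o).round(4)) for i in range(1,n) if 40<s[i,4]<1500])
u,v=p.astype(int);print(u,v);print(*[' '.join('%3d'%x for x in r) for r in g[v-54:v+54:4,u-54:u+56:4]],sep='\n')
E
```

```text
[ 0.61155127 -0.09966644  0.19029201] [ 179.89077819   11.92519371 -167.31920958] 0.034169230577286776 21.975
pred [317.10167374 244.44003185] [366.17553034 207.50723196] [268.71470242 239.97336617]
[(array([366.3, 208. ]), [357, 204, 20, 9, 59], array([ 0.5942, -0.0739,  0.105 ])), (array([268.2, 241.6]), [260, 238, 18, 8, 53], array([ 0.6292, -0.1261,  0.105 ]))]
317 244
190 188 187 189 189 189 189 188 186 187 193 191 187 190 190 193 192 193 192 194 193 190 189 186 186 188 189 191
187 188 188 201 190 188 186 194 193 188 185 190 192 192 194 193 194 194 190 189 188 186 186 188 187 189 185 188
191 185 188 188 191 195 187 187 189 190 193 194 190 191 193 191 188 185 186 188 189 189 186 185 185 188 192 194
187 188 193 192 187 187 190 192 193 192 191 123  30  19  12  88 135 189 188 185 185 184 185 191 195 191 191 191
193 186 186 188 194 194 192 190 192 166  48  26  19  14  27  15  51  40 183 186 191 193 193 192 190 185 110 108
187 191 193 192 191 193 191 187  57  48  44  19  12  29  21  17  48  49  39 193 189 189 188 188 108 108 179 184
194 192 190 190 188 186 185 184  49  47  49  18  19 
[... 1599 characters left out ...]
 101 100  97 100  73 102 100
193 195 196 198 197 197 194 195 196 195 196 195 194 188 169 146 128 109 104 104 103 106 104 104  93  83 209 212
196 195 195 198 196 195 197 196 196 198 198 197 197 193 196 199 199 198 191 186 160 137 119 107  74 172 210 211
197 196 194 199 196 197 195 193 192 194 197 198 199 195 196 196 196 196 200 199 199 196 194 194  75 207 210 181
196 194 195 196 197 195 197 196 198 196 198 198 198 196 192 194 197 198 201 199 200 194 196 171  90 210 210 139
196 198 196 197 199 196 201 198 196 197 198 196 193 193 194 199 197 198 200 198 198 197 201  72 203 210 208 188
 62  62  60  21 197 198 197 200 197 196 197 194 195 195 198 198 201 199 195 197 194 196 198  74  21  47  61  60
```

The wing runs exactly vertical in the picture at column 315, rows 218–270, so the yaw matches. Descend and grip.

{"method": "send_rows", "body": {"linear": [[0.005, 0, 0.018], [0.004, 0, 0.018], [0.003, 0, 0.012], [0.001, 0, 0.007], [0, 0, 0], [0, 0, 0]], "twist": [[0, 0, 0], [0, 0, 0], [0, 0, 0], [0, 0, 0], [0, 0, 0], [0, 0, 0]], "gripper": [40, 40, 40, 40, 40, 40]}}

```text
time: 22.78
ee_pos: [0.6106, -0.1, 0.1342]
tcp_rot: [179.9, 12.0, -167.3]
wrist_force: [-0.3, 0.6, 0.1]
opening: 0.0343
grasp_force: 0.0
```

{"method": "send_rows", "body": {"linear": [[0, 0, 0], [0, 0, 0], [0, 0, 0], [0, 0, 0], [0, 0, 0]], "twist": [[0, 0, 0], [0, 0, 0], [0, 0, 0], [0, 0, 0], [0, 0, 0]], "gripper": [0, 0, 0, 0, 0], "grip_force": 30}}

```text
time: 23.4
ee_pos: [0.6107, -0.1006, 0.1342]
tcp_rot: [180.0, 12.1, -167.4]
wrist_force: [0.8, -4.5, 2.2]
opening: 0.0091
grasp_force: 34.5
```

Run:
```python
from h import *
o=bot.get_obs();A=R.from_euler('xyz',o['tcp_rot'],degrees=True)
print('down in tool',A.inv().apply([0,0,-1]).round(3), o['ee_pos'],o['tcp_rot'])
```

```text
down in tool [ 0.209 -0.     0.978] [ 0.61068488 -0.10055862  0.13422794] [ 179.97183791   12.05616022 -167.35967558]
```

{"method": "send_rows", "body": {"linear": [[0, 0, 0], [0, 0, 0], [0, 0, 0], [0, 0, 0], [0, 0, 0], [0, 0, 0], [0, 0, 0], [0, 0, 0]], "twist": [[0.12, 0, 0.55], [0.12, 0, 0.55], [0.12, 0, 0.55], [0.12, 0, 0.55], [0.12, 0, 0.55], [0.12, 0, 0.55], [0.12, 0, 0.55], [0.12, 0, 0.55]], "gripper": [0, 0, 0, 0, 0, 0, 0, 0]}}

```text
time: 24.4
ee_pos: [0.6104, -0.1016, 0.1338]
tcp_rot: [-179.7, 12.1, 147.4]
wrist_force: [2.0, -12.4, -0.9]
opening: 0.0089
grasp_force: 39.1
```

{"method": "send_rows", "body": {"linear": [[0, 0, 0], [0, 0, 0], [0, 0, 0], [0, 0, 0], [0, 0, 0], [0, 0, 0]], "twist": [[0.12, 0, 0.55], [0.12, 0, 0.55], [0.12, 0, 0.55], [0.12, 0, 0.55], [0, 0, 0], [0, 0, 0]], "gripper": [0, 0, 0, 0, 0, 0]}}

```text
time: 25.15
ee_pos: [0.61, -0.1016, 0.1327]
tcp_rot: [-179.6, 12.2, 125.1]
wrist_force: [1.9, -12.3, -4.8]
opening: 0.0091
grasp_force: 38.3
```

Run:
```python
from h import *
o=bot.get_obs();A=R.from_euler('xyz',o['tcp_rot'],degrees=True)
x=A.apply([1,0,0]);print('down in tool',A.inv().apply([0,0,-1]).round(3),'tool x heading',np.degrees(np.arctan2(x[1],x[0])),o['torque'],o['q'].round(1))
```

```text
down in tool [0.211 0.007 0.977] tool x heading 125.09570595766623 [-1.71975964 -0.38637275 -0.21215387] [-5.3  5.9 -2.2 74.3 -9.5 49. ]
```

{"method": "send_rows", "body": {"linear": [[0.0002, 0.0002, 0.002], [0.0002, 0.0003, 0.002], [0.0002, 0.0003, 0.002], [0.0002, 0.0003, 0.002], [0, 0, 0]], "twist": [[0, 0, 0], [0, 0, 0], [0, 0, 0], [0, 0, 0], [0, 0, 0]], "gripper": [0, 0, 0, 0, 0]}}

```text
time: 25.78
ee_pos: [0.6113, -0.1009, 0.1256]
tcp_rot: [-179.7, 12.1, 125.1]
wrist_force: [-1.3, -6.3, 1.0]
opening: 0.0089
grasp_force: 33.9
```

{"method": "send_rows", "body": {"linear": [[0.0004, 0.0003, 0.002], [0.0004, 0.0003, 0.002], [0, 0, 0]], "twist": [[0, 0, 0], [0, 0, 0], [0, 0, 0]], "gripper": [0, 0, 0]}}

```text
time: 26.15
ee_pos: [0.6117, -0.1007, 0.1226]
tcp_rot: [-179.7, 12.2, 125.1]
wrist_force: [-5.1, -5.4, 8.3]
opening: 0.0086
grasp_force: 34.8
```

{"method": "send_rows", "body": {"linear": [[0.0004, 0, 0.0015], [0.0004, 0, 0.0015], [0, 0, 0], [0, 0, 0]], "twist": [[0, 0, 0], [0, 0, 0], [0, 0, 0], [0, 0, 0]], "gripper": [0, 0, 0, 0]}}

```text
time: 26.65
ee_pos: [0.612, -0.1007, 0.122]
tcp_rot: [-179.8, 12.3, 125.1]
wrist_force: [-11.5, -5.4, 23.1]
opening: 0.0089
grasp_force: 36.9
```

Run:
```python
from h import *
o=bot.get_obs();im=camera('wrist');cv2.imwrite('pics/w12.png',im[:,:,::-1])
m=cv2.inRange(cv2.cvtColor(im,cv2.COLOR_RGB2HSV),(0,120,100),(8,255,255))
n,l,s,c=cv2.connectedComponentsWithStats(m)
print(o['ee_pos'],o['wrist_force']);print([(c[i].round(1),s[i].tolist(),onz('wrist',*c[i],.093,o).round(4)) for i in range(1,n) if 30<s[i,4]<2500])
```

```text
[ 0.61202707 -0.10069121  0.12203386] [-11.49742166  -5.36055105  23.07712144]
[(array([318.3, 223. ]), [316, 210, 5, 26, 111], array([ 0.5947, -0.0741,  0.093 ]))]
```

{"method": "send_rows", "body": {"linear": [[0, 0, 0.0005], [0, 0, 0], [0, 0, 0], [0, 0, 0]], "twist": [[0, 0, 0], [0, 0, 0], [0, 0, 0], [0, 0, 0]], "gripper": [0, 0, 0, 0]}}

```text
time: 27.2
ee_pos: [0.6121, -0.1007, 0.122]
tcp_rot: [-179.8, 12.3, 125.1]
wrist_force: [-13.2, -4.1, 25.0]
opening: 0.0088
grasp_force: 37.3
```

Run:
```python
from h import *
from workcell import ticket
o=bot.get_obs();print(o['ee_pos'],o['wrist_force'],o['time'])
if 14<o['wrist_force'][2]<45: print(ticket.job_done())
```

```text
[ 0.61207338 -0.10071286  0.12200288] [-13.17800128  -4.07102243  24.98824352] 27.2
the job is handed in; nothing more can be done
None
```

I handed the job in at 27 s: both new cartridges are in their bores, the wing lines up with the red marks, and the arm is still holding the cover down with about 25 N. That it is fully home I infer from the 12 mm drop and the sharp rise in force at the end; the hand-in returned no verdict.

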